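# Pack the last three goods and print the label

## Robot

A 6-joint arm with a two-finger parallel gripper is mounted at the origin on the work surface. World frame = base frame: x ahead of the robot, y to its left, z up, the work surface at z = 0. Lengths are in mm, angles in degrees, forces in N, time in s.
With the tool pointing down it reaches from about 350 to 850 mm from the base axis. Payload 8.1 kg.
Tool frame: the origin (TCP) lies on the centre line of the jaws, within the pads' length; the fingertips stand 19 mm ahead of it and the grasp point (between the pads) is the TCP; z points along the fingers, y is the line along which they close (so a half turn about z gives the same grasp; the last joint's range is limited). The gripper opens to 85 mm and grips with 20 to 120 N. Pads are 22 mm wide; open, the fingers measure 114 mm over their backs; the gripper's body (76 mm by 85 mm) begins 54 mm behind the grasp point. The pads swing forward as they close: fully open they stand 13 mm farther back than shut.
Start: joints at [-72.674, 7.471, 85.268, -0, 87.261, -4.893], TCP at [226.912, -555.443, 250.292] pointing down, gripper open.
Joint ranges: [-169.43, 169.43], [-51.17, 129.36], [1.28, 143.12], [-76.62, 256.62], [0, 156.53], [-152.29, 152.29]. Speed limits (degrees/s): [136.94, 136.94, 159.86, 180, 180, 180].

## Interface

Orientations are given as [roll, pitch, yaw] about the fixed x, y, z axes, in that order (R = Rz(yaw) Ry(pitch) Rx(roll)).
In Python, from bench import r gives the robot as it stands. The module is installed in compiled form; this text tells all that it offers.
- The arm moves only by the tool servo_tool, never from a script. Its arguments are lists of equal length, an entry for each row: "fingers": the finger opening in m, from 0 to 0.0854; "linear": the shift along the tool's x, y, z in m, a list of three; "rotation": the turn, a rotation vector about the tool's x, y, z in degrees, a list of three. A call has 1 to 10 rows; each row is the pose to reach, as a shift and turn from the pose commanded when the call began, along the tool's axes at that moment; what a row does not reach only later rows make up. A row lasts 1/10 s, in which the tool goes at most 50 mm and 8.59 degrees, less where a joint would pass 70% of its speed; a pose out of reach is approached as far as the arm can. A call with a gripper value outside its range is refused whole. The fingers move at their own pace and stop on an object; "force" is the grip in N (left out, the last holds). Time passes only in rows, so rows that repeat a pose let the fingers close. It gives the time, the measured TCP pose, the force, the opening and the grip force at its end, in the units of the state.
- r.sense(): the state, without advancing time (a new reading comes with each control period).
- r.snapshot(name): name is "side" or "top"; returns a dict with "frame" (384x512x3 uint8, red, green, blue), "fx", "fy", "cx", "cy" (pixels), "k1" (the pictures are not rectified: a ray, as slopes to the right and down, at radius r is drawn at 1 + k1 r^2 times it, then the intrinsics apply), "camera_from_world" (4x4, takes a point from world to camera coordinates). Camera axes: x right, y up, looking along -z (the intrinsics and any distortion apply to the point x, -y, -z); pixel columns grow to the right and rows downward; lengths in mm; the calibration is good to about 2 mm. A picture is of the moment at which its call begins. There is no depth.
- r.hand_in(): hands the job in; it is judged then, once.
The state is a dict: "time": time; "joint_pos": joint angles; "qd": joint speeds; "joint_efforts": joint torques, N m; "tool_pos": TCP position; "tcp_rot": TCP orientation; "ft_force": force on the tool from outside, world axes, zero at the start; "wrist_torque": the same for the moment, N m; "finger_gap": finger opening in mm; "grip_force": force on a finger pad.
Only numpy, scipy, OpenCV 4.12 (cv2) and the standard library are available. Lean on these libraries where they do the work, as an engineer would, in place of code of your own. Each camera call takes 0.05 s, during which the arm holds its last target. There are 200 camera calls.

## Task

Finish packing the order: stand the bottle, the jar and the tin that are on the desk upright in the crate's three empty cells, one per cell, any in any, setting each down gently without dropping it or tipping it over. Then take the stylus from its stand, press the recessed key on the little label printer fully down with its tip until it bottoms and hold it there for a moment, and put the stylus back in its stand, seated upright. Leave the goods already packed and everything else on the desk where they are.

Things in the scene. Friction and masses are not known exactly. Their poses are not given: they have to be found in the camera images.
- bottle: To be packed, stands on the desk: white round plastic bottle with a black cap, 165 high: body 58 diameter up to 100, sloping shoulder, cap 32 diameter from 126 to 165 up; 0.2-0.45 kg; origin: centre of the underside, z up
- jar: To be packed, stands on the desk: amber glass round jar, straight sided, 105 high, 58 diameter, steel lid of 57 diameter from 83 up; 0.25-0.5 kg; origin: centre of the underside, z up
- tin: To be packed, stands on the desk: bare metal flat-sided tin, 68 (its x) by 44 (its y), 120 high, plus a small black cap of 26 diameter and 14 high at its x=+16; 0.22-0.45 kg; origin: centre of the underside, z up
- crate: grey divided crate, fixed to the desk, 164 (x) by 244 (y) by 79 high; floor and all walls 4 thick; 2 (along x) by 3 (along y) square cells of 76 clear, centres at x=-40/+40, y=-80/0/+80; dividers as high as the rim; origin: centre of the underside, z up
- pad_a: flat cardboard pad, 70 x 70 x 5, fixed centrally on the crate floor in one of the three empty cells (its underside is 4 above the desk), axes parallel to the crate's; origin: centre of the underside, z up
- pad_b: flat cardboard pad, 70 x 70 x 5, fixed centrally on the crate floor in one of the three empty cells (its underside is 4 above the desk), axes parallel to the crate's; origin: centre of the underside, z up
- pad_c: flat cardboard pad, 70 x 70 x 5, fixed centrally on the crate floor in one of the three empty cells (its underside is 4 above the desk), axes parallel to the crate's; origin: centre of the underside, z up
- packed_bottle: Already packed, stands in a crate cell, 4 above the desk; same shape as the bottle; origin: centre of the underside, z up
- packed_jar: Already packed, stands in a crate cell, 4 above the desk; same shape as the jar; origin: centre of the underside, z up
- packed_tin: Already packed, stands in a crate cell, 4 above the desk; same shape as the tin; origin: centre of the underside, z up
- printer: small white label printer, fixed, 150 (x) by 120 (y) by 85 high, front towards its -x; origin: centre of the underside, z up
- key_mouth (a point): centre of the round hole, 22 diameter, in the printer's top face (85 above the desk); the key lies in it
- key_top (a point): centre of the top of the recessed round key, 18 diameter, 8 below the printer's top face when out; moves with the key
- key (a joint): the spring key: 0 out, 0.005 m fully pressed down (about 4 N)
- stand: black stylus stand, fixed, round, 50 high, foot 64 diameter, top 32 diameter with a vertical through hole of 18 diameter; origin: centre of the underside, z up
- stylus: upright stylus tool, 150 long, 0.07 kg: tip 8 diameter up to 22, shank 12 diameter from 30 to 46, collar 28 diameter from 46 to 52, black grip 20 diameter from 52 to 150. Origin at the tip, z along it towards the grip's end. In the stand it hangs upright with the collar on the stand's top, its tip 4 above the desk
- tape: bystander: brown roll of packing tape lying flat, 100 diameter, 48 high; origin: centre of the underside, z up
- mug: bystander: white mug, 80 diameter, 95 high, handle at its +y; origin: centre of the underside, z up
- cutter: bystander: yellow box cutter lying flat, 107 long along its x (from -53 to +55), 22 wide, 14 high; origin: centre of the underside, z up

How it is judged (in metres and radians):
On the way, in this order (a step that is already met when the one before it is completed fails the run):
1. each empty cell holds one of the three goods, upright on the pad and let go (((horizontal distance between bottle and pad_a below 0.025 m and z of bottle in the frame of pad_a below 0.01 m and angle between bottle's own z axis and vertical below 0.12 rad and linear speed of bottle below 0.03 m/s and contact force between the fingers and bottle below 0.1 N) or (horizontal distance between jar and pad_a below 0.025 m and z of jar in the frame of pad_a below 0.01 m and angle between jar's own z axis and vertical below 0.12 rad and linear speed of jar below 0.03 m/s and contact force between the fingers and jar below 0.1 N) or (horizontal distance between tin and pad_a below 0.025 m and z of tin in the frame of pad_a below 0.01 m and angle between tin's own z axis and vertical below 0.12 rad and linear speed of tin below 0.03 m/s and contact force between the fingers and tin below 0.1 N)) and ((horizontal distance between bottle and pad_b below 0.025 m and z of bottle in the frame of pad_b below 0.01 m and angle between bottle's own z axis and vertical below 0.12 rad and linear speed of bottle below 0.03 m/s and contact force between the fingers and bottle below 0.1 N) or (horizontal distance between jar and pad_b below 0.025 m and z of jar in the frame of pad_b below 0.01 m and angle between jar's own z axis and vertical below 0.12 rad and linear speed of jar below 0.03 m/s and contact force between the fingers and jar below 0.1 N) or (horizontal distance between tin and pad_b below 0.025 m and z of tin in the frame of pad_b below 0.01 m and angle between tin's own z axis and vertical below 0.12 rad and linear speed of tin below 0.03 m/s and contact force between the fingers and tin below 0.1 N)) and ((horizontal distance between bottle and pad_c below 0.025 m and z of bottle in the frame of pad_c below 0.01 m and angle between bottle's own z axis and vertical below 0.12 rad and linear speed of bottle below 0.03 m/s and contact force between the fingers and bottle below 0.1 N) or (horizontal distance between jar and pad_c below 0.025 m and z of jar in the frame of pad_c below 0.01 m and angle between jar's own z axis and vertical below 0.12 rad and linear speed of jar below 0.03 m/s and contact force between the fingers and jar below 0.1 N) or (horizontal distance between tin and pad_c below 0.025 m and z of tin in the frame of pad_c below 0.01 m and angle between tin's own z axis and vertical below 0.12 rad and linear speed of tin below 0.03 m/s and contact force between the fingers and tin below 0.1 N))), for 0.2 s.
2. the key is pressed fully down by the stylus (value of joint key above 0.004 m and contact force between stylus and printer above 1 N and contact force between the fingers and stylus above 0.5 N), for 0.1 s.
At the end, for the whole second after the job is handed in: In each formerly empty cell one of bottle, jar and tin stands on the pad (within 25 mm of its centre, underside < 10 mm above the pad's underside, tilt < 0.12 rad), let go, at rest; stylus at rest in its stand (4 mm of seated, 8 mm of axis, tilt < 0.1 rad); key out (all of step 1 and horizontal distance between stylus and stand below 0.008 m and z of stylus in the frame of stand below 0.008 m and angle between stylus's own z axis and vertical below 0.1 rad and linear speed of stylus below 0.03 m/s and value of joint key below 0.001 m and contact force between the fingers and stylus below 0.1 N); the robot touches nothing.
It fails at once if one of the goods to be packed is dropped or knocked (faster than 0.5 m/s while not held) ((linear speed of bottle above 0.5 m/s and contact force between the fingers and bottle below 0.1 N) or (linear speed of jar above 0.5 m/s and contact force between the fingers and jar below 0.1 N) or (linear speed of tin above 0.5 m/s and contact force between the fingers and tin below 0.1 N)).
It fails at once if one of the goods is tipped over (more than 0.6 rad) (angle between any of bottle, jar, tin, packed_bottle, packed_jar, packed_tin's own z axis and vertical above 0.6 rad).
It fails at once if a good already packed is moved more than 25 mm (distance of any of packed_bottle, packed_jar, packed_tin from where it was at the start of the episode above 0.025 m).
It fails at once if a bystander is moved more than 30 mm (distance of any of tape, mug, cutter from where it was at the start of the episode above 0.03 m).
It fails at once if the fingers press the printer's key or case (more than 10 N) (contact force between the fingers and printer above 10 N).
It also fails if it takes over 72 s, if anything falls off the work surface, if the arm or the gripper's body presses on something with over 40 N, if the wrist force passes 120 N, or if a joint passes its speed limit or range.

## Working session

There is one attempt and no reset: what is moved stays moved. The work goes in short steps, Python scripts to look and compute and a tool call to move; the robot and the scene stay as the last step left them, time stands still between calls to the robot, and variables do not carry over. Pictures are saved under pics/ and viewed, at most 10 in all, crops included, and the job is handed in when it is done.

Besides the shell and the picture viewer there is one more tool, called after "Call:" as name(argument=value, ...) on one line, values as JSON. servo_tool: Moves the arm, as the interface text tells. Its arguments: {"type":"object","properties":{"fingers":{"type":"array","items":{"type":"number"}},"linear":{"type":"array","items":{"type":"array","items":{"type":"number"}}},"rotation":{"type":"array","items":{"type":"array","items":{"type":"number"}}},"force":{"type":"number"}},"required":["fingers","linear","rotation"]}

```bash
mkdir -p pics
cat > h.py <<'E'
import numpy as np, cv2
from bench import r
def snap(n):
    s=r.snapshot(n); s['frame']=np.array(s['frame']); return s
def save(s,f): cv2.imwrite(f,cv2.cvtColor(s['frame'],cv2.COLOR_RGB2BGR))
def ray(s,u,v):
    K=np.array([[s['fx'],0,s['cx']],[0,s['fy'],s['cy']],[0,0,1.]])
    p=cv2.undistortPoints(np.array([[[u,v]]],float),K,np.array([s['k1'],0,0,0.]))[0,0]
    M=np.array(s['camera_from_world']);R=M[:3,:3];t=M[:3,3]
    return -R.T@t, R.T@np.array([p[0],-p[1],-1.])
def onz(s,u,v,z):
    o,d=ray(s,u,v); return o+d*(z-o[2])/d[2]
def proj(s,P):
    M=np.array(s['camera_from_world']);q=M[:3,:3]@np.array(P,float)+M[:3,3]
    x,y=q[0]/-q[2],-q[1]/-q[2];k=1+s['k1']*(x*x+y*y)
    return s['fx']*x*k+s['cx'],s['fy']*y*k+s['cy']
E
python3 - <<'E'
from h import *
for n in('top','side'):
    s=snap(n);save(s,f'pics/{n}0.png');print(n,s['fx'],s['k1'],ray(s,256,192))
print(r.sense())
E
```

```text
top 464.3121036580011 -0.04016287075947516 (array([ 303.06486423,   65.5664787 , 1403.90963176]), array([ 0.17335152,  0.00430519, -0.98494898]))
side 352.78196440202464 -0.014180190092447212 (array([ 499.14876315, -668.28786984,  758.29432036]), array([ 0.0157486 ,  0.7044484 , -0.70984913]))
{'time': 0.1, 'joint_pos': array([-7.26733120e+01,  7.51151369e+00,  8.53227835e+01, -2.53318222e-03,
        8.72617568e+01, -4.89398396e+00]), 'qd': array([ 0.03740516, -0.01175658, -0.1745104 ,  0.01692481,  0.05055142,
        0.05280352]), 'joint_efforts': array([ 4.98167774e-04, -5.70952141e+01, -5.01942587e+01, -2.12096215e-04,
        8.15653388e-03,  1.09002183e-06]), 'tool_pos': array([ 226.76402605, -554.99792706,  249.3441232 ]), 'tcp_rot': array([-1.79904080e+02, -5.67372415e-03,  2.22207904e+01]), 'ft_force': array([ 0.16019791,  0.14142488, -0.17158767]), 'wrist_torque': array([0.03808744, 0.00371793, 0.00701494]), 'grip_force': 0.0, 'finger_gap': 85.56190819403004}
```

View pics/top0.png

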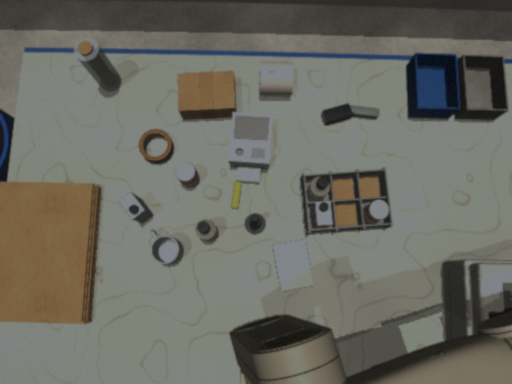

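View pics/side0.png

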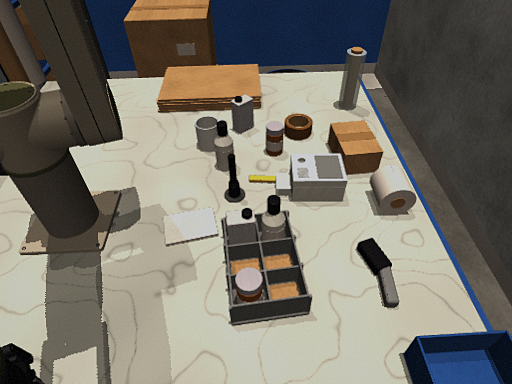

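The top view shows the tin at about (133,207), mug (167,250), bottle (206,231), jar (186,173), stylus and stand (255,223), printer (251,138) and the crate at u 302-390, v 170-233. The three empty cells, with brown pads, are at about (343,188), (369,186) and (346,215). I'll enlarge the crops to get exact pixels.

Run:
```python
import cv2
a=cv2.imread('pics/top0.png')
def c(u0,u1,v0,v1,k): return cv2.convertScaleAbs(cv2.resize(a[v0:v1,u0:u1],None,fx=k,fy=k,interpolation=cv2.INTER_CUBIC),alpha=1.6)
cv2.imwrite('pics/c1.png',c(110,280,100,270,3.5)) 
cv2.imwrite('pics/c2.png',c(295,400,160,240,6))
b=cv2.imread('pics/side0.png')
a=b;cv2.imwrite('pics/c3.png',c(190,350,85,225,4))
```

```text
(no output)
```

View pics/c1.png

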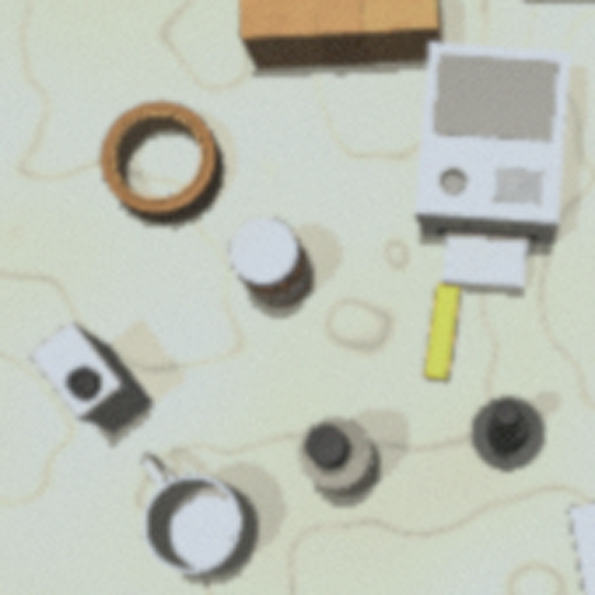

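View pics/c2.png

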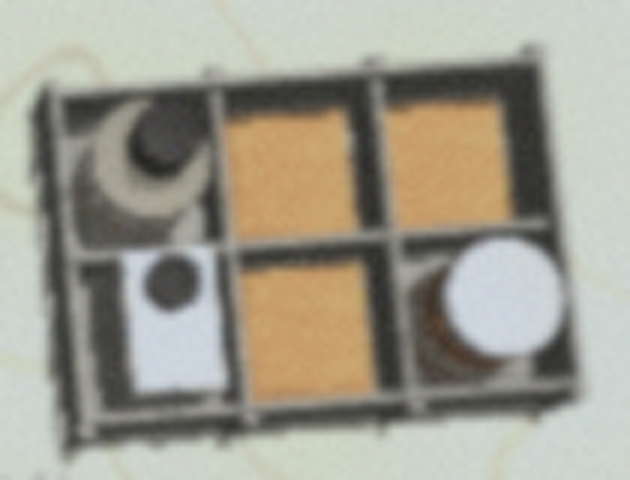

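View pics/c3.png

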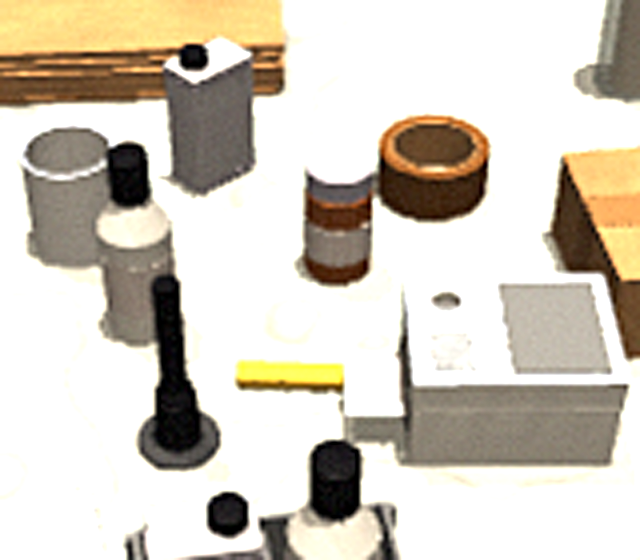

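The crops give these pixels. In c1: jar lid (265,250), tin cap (84,383), bottle cap top (327,446), stylus top about (507,412), key hole (453,181), mug rim (202,527), tape (162,157). In c2: divider crossings at (226,247) and (390,235).

```bash
cat > m.py <<'E'
from h import *
np.set_printoptions(precision=1,suppress=True)
s=snap('top');q=snap('side')
def P(x,y,z,k=3.5,u0=110,v0=100,cam=s): return onz(cam,u0+(x+.5)/k-.5,v0+(y+.5)/k-.5,z)
for n,x,y,z in [('jarlid',265,250,105),('tincap',84,383,134),('botcap',327,446,165),('stytop',507,412,154),('foot',508,433,3),('key',453,181,85),('mug',202,527,95),('mughandle',153,465,95),('tape',162,157,48),('cut1',447,285,14),('cut2',438,378,14),
 ('tinA',72,325,120),('tinB',32,357,120),('tinC',120,383,120),('tinD',82,416,120)]:
    p=P(x,y,z); sx,sy=proj(q,p); print(n,p[:2],'side c3 px',(np.array([sx-190,sy-85])+.5)*4-.5)
print('--side')
for n,x,y,z in [('jarlid',341,160,105),('tincap',194,54,134),('botcap',127,155,165),('stytop',166,283,154),('key',447,299,85)]:
    print(n,P(x,y,z,4,190,85,q)[:2])
C=[]
for x,y,cx,cy in [(226,247,0,40),(390,235,0,-40),(213,80,80,40),(375,65,80,-40),(245,413,-80,40),(412,395,-80,-40),(68,254,0,120),(552,222,0,-120)]:
    p=P(x,y,79,6,295,160);C.append((cx,cy,*p[:2]))
C=np.array(C);print(C)
z=C[:,0]+1j*C[:,1];w=C[:,2]+1j*C[:,3]
zm,wm=z.mean(),w.mean();a=((w-wm)*np.conj(z-zm)).sum();a/=abs(a);c=wm-a*zm
print('crate',c,'yaw',np.degrees(np.angle(a)),'res',np.abs(w-c-a*z))
for cx in(40,-40):
  for cy in(80,0,-80):print(cx,cy,c+a*(cx+1j*cy))
# tin top mask
b=cv2.cvtColor(s['frame'],cv2.COLOR_RGB2GRAY);
E
python3 m.py
```

```text
jarlid [588.2 274.6] side c3 px [342.8 165.5]
tincap [471.6 407.5] side c3 px [194.6  52.9]
botcap [423.  210.3] side c3 px [128.  156.2]
stytop [453.3  73.6] side c3 px [168.8 283.8]
foot [453.2  73.3] side c3 px [182.3 440.7]
key [655.  123.5] side c3 px [449.3 302.4]
mug [362.8 315.8] side c3 px [ 65.8 157.3]
mughandle [411.5 357.9] side c3 px [126.4 126.7]
tape [680.9 376.7] side c3 px [436.7 149. ]
cut1 [580.3 129.2] side c3 px [345.8 371.9]
cut2 [498.4 134.7] side c3 px [239.7 371.7]
tinA [520.1 424.1] side c3 px [251.2  55.3]
tinB [493.5 454.4] side c3 px [219.9  38.7]
tinC [474.1 382.5] side c3 px [198.6  82.7]
tinD [447.  411.1] side c3 px [167.   66.2]
--side
jarlid [587.3 282.3]
tincap [471.1 405.7]
botcap [422.2 212. ]
stytop [451.4  74.6]
key [653.9 127.5]
[[   0.    40.   515.2 -149.9]
 [   0.   -40.   522.7 -229.6]
 [  80.    40.   597.5 -144.2]
 [  80.   -40.   606.8 -223.8]
 [ -80.    40.   435.1 -158.5]
 [ -80.   -40.   445.2 -238.9]
 [   0.   120.   510.2  -73.5]
 [   0.  -120.   530.7 -308.9]]
crate (520.4380795820231-190.92199348304825j) yaw 5.276655521480593 res [2.  1.8 1.2 3.1 2.  1.1 2.2 1.7]
40 80 (552.9113789190735-107.58241806916507j)
40 0 (560.2685696149864-187.24339813509178j)
40 -80 (567.6257603108994-266.9043782010185j)
-40 80 (473.2503988531468-114.93960876507802j)
-40 0 (480.60758954905975-194.60058883100473j)
-40 -80 (487.96478024497264-274.2615688969314j)
```

```bash
cat > g.py <<'E'
import sys
from h import *
from scipy.spatial.transform import Rotation as Ro
np.set_printoptions(precision=4,suppress=True)
s=r.sense();R=Ro.from_euler('xyz',s['tcp_rot'],degrees=True)
print('t',s['time'],s['tool_pos'],s['tcp_rot'],'j6',s['joint_pos'][5],'F',s['ft_force'],'gap',s['finger_gap'],s['grip_force'])
for a in sys.argv[1:]:
    x,y,z,w=map(float,a.split(','))
    d=R.inv().apply(np.array([x,y,z])-s['tool_pos'])/1000
    v=(R.inv()*Ro.from_euler('xyz',[180,0,w],degrees=True)).as_rotvec(degrees=True)
    print(a,d,v)
E
python3 g.py 588,275,220,5.3 588,275,93,5.3
```

```text
t 0.2 [ 226.8152 -555.1478  249.6304] [-179.9332   -0.0036   22.22  ] j6 -4.8930194753279865 F [-0.3015  0.5383  0.3162] gap 85.49436652792765 0.0
588,275,220,5.3 [ 0.6483 -0.6319  0.0304] [-0.0669  0.0063 16.92  ]
588,275,93,5.3 [ 0.6483 -0.6317  0.1574] [-0.0669  0.0063 16.92  ]
```

Call:
servo_tool(fingers=[0.085,0.085,0.085,0.085,0.085,0.085,0.085,0.085,0.085,0.085], linear=[[0.648,-0.632,0.03],[0.648,-0.632,0.03],[0.648,-0.632,0.03],[0.648,-0.632,0.03],[0.648,-0.632,0.03],[0.648,-0.632,0.03],[0.648,-0.632,0.03],[0.648,-0.632,0.03],[0.648,-0.632,0.03],[0.648,-0.632,0.03]], rotation=[[0,0,17],[0,0,17],[0,0,17],[0,0,17],[0,0,17],[0,0,17],[0,0,17],[0,0,17],[0,0,17],[0,0,17]], force=50)

```text
time: 1.2
tool_pos: [426.5, -95.2, 233.9]
tcp_rot: [180.0, -0.0, 5.2]
ft_force: [1.9, -0.3, 0.0]
finger_gap: 84.8
grip_force: 0.0
```

```bash
python3 g.py 588,275,220,5.3 588,275,93,5.3
```

```text
t 1.2 [426.4996 -95.1843 233.8543] [179.9769  -0.0441   5.2064] j6 65.486560193363 F [ 1.9403 -0.3315  0.0491] gap 84.83562450732497 0.0
588,275,220,5.3 [ 0.1944 -0.354   0.0139] [ 0.0231 -0.0441 -0.0936]
588,275,93,5.3 [ 0.1943 -0.3541  0.1409] [ 0.0231 -0.0441 -0.0936]
```

Call:
servo_tool(fingers=[0.085,0.085,0.085,0.085,0.085,0.085,0.085,0.085,0.085,0.085], linear=[[0.194,-0.354,0.014],[0.194,-0.354,0.014],[0.194,-0.354,0.014],[0.194,-0.354,0.014],[0.194,-0.354,0.014],[0.194,-0.354,0.014],[0.194,-0.354,0.014],[0.194,-0.354,0.014],[0.194,-0.354,0.014],[0.194,-0.354,0.014]], rotation=[[0,0,0],[0,0,0],[0,0,0],[0,0,0],[0,0,0],[0,0,0],[0,0,0],[0,0,0],[0,0,0],[0,0,0]])

```text
time: 2.2
tool_pos: [586.7, 274.1, 218.2]
tcp_rot: [180.0, 0.1, 5.3]
ft_force: [-0.4, -0.1, -0.2]
finger_gap: 85.1
grip_force: 0.0
```

```bash
python3 g.py 588,275,220,5.3 588,275,93,5.3
```

```text
t 2.2 [586.7119 274.1321 218.2461] [179.9566   0.1254   5.3468] j6 105.16779311618114 F [-0.3853 -0.1417 -0.2168] gap 85.05438901447141 0.0
588,275,220,5.3 [ 0.0014 -0.0007 -0.0018] [0.0435 0.1253 0.0469]
588,275,93,5.3 [ 0.0016 -0.0008  0.1252] [0.0435 0.1253 0.0469]
```

Call:
servo_tool(fingers=[0.085,0.085,0.085,0.085,0.085,0.05,0.05,0.05,0.05,0.05], linear=[[0.001,-0.001,0.05],[0.001,-0.001,0.09],[0.001,-0.001,0.115],[0.001,-0.001,0.124],[0.001,-0.001,0.124],[0.001,-0.001,0.124],[0.001,-0.001,0.124],[0.001,-0.001,0.124],[0.001,-0.001,0.124],[0.001,-0.001,0.124]], rotation=[[0,0,0],[0,0,0],[0,0,0],[0,0,0],[0,0,0],[0,0,0],[0,0,0],[0,0,0],[0,0,0],[0,0,0]], force=50)

```text
time: 3.2
tool_pos: [590.0, 275.4, 99.3]
tcp_rot: [-179.9, -0.3, 5.2]
ft_force: [-1.3, 2.3, 7.1]
finger_gap: 55.2
grip_force: 55.1
```

```bash
python3 g.py 588,275,240,5.3 567.6,-267,240,5.3
```

```text
t 3.2 [590.0319 275.3682  99.3483] [-179.8793   -0.3111    5.2371] j6 105.24220584911767 F [-1.2888  2.3291  7.1407] gap 55.1876003887325 55.121680547017604
588,275,240,5.3 [-0.0013 -0.0001 -0.1407] [-0.1205 -0.3111 -0.0625]
567.6,-267,240,5.3 [-0.0711  0.5378 -0.1422] [-0.1205 -0.3111 -0.0625]
```

Call:
servo_tool(fingers=[0.05,0.05,0.05,0.05,0.05,0.05,0.05,0.05,0.05,0.05], linear=[[0,0,-0.01],[0,0,-0.035],[0,0.01,-0.075],[-0.004,0.03,-0.115],[-0.008,0.06,-0.15],[-0.013,0.095,-0.18],[-0.018,0.135,-0.19],[-0.024,0.18,-0.19],[-0.03,0.225,-0.19],[-0.036,0.27,-0.19]], rotation=[[0,0,0],[0,0,0],[0,0,0],[0,0,0],[0,0,0],[0,0,0],[0,0,0],[0,0,0],[0,0,0],[0,0,0]])

```text
time: 4.2
tool_pos: [576.2, 0.2, 286.8]
tcp_rot: [180.0, -0.1, 5.2]
ft_force: [0.6, -0.5, -2.6]
finger_gap: 55.5
grip_force: 55.4
```

```bash
python3 g.py 567.6,-267,285,5.3
```

```text
t 4.2 [576.2324   0.1672 286.8466] [179.9712  -0.0504   5.2348] j6 79.69553544770544 F [ 0.5902 -0.4555 -2.6169] gap 55.54185901455152 55.412148751784116
567.6,-267,285,5.3 [-0.033   0.2653  0.002 ] [ 0.0288 -0.0504 -0.0652]
```

Call:
servo_tool(fingers=[0.05,0.05,0.05,0.05,0.05,0.05,0.05,0.05,0.05,0.05], linear=[[-0.006,0.045,0.002],[-0.011,0.09,0.002],[-0.017,0.135,0.002],[-0.022,0.18,0.002],[-0.027,0.22,0.002],[-0.031,0.248,0.002],[-0.033,0.261,0.002],[-0.033,0.265,0.002],[-0.033,0.265,0.002],[-0.033,0.265,0.002]], rotation=[[0,0,0],[0,0,0],[0,0,0],[0,0,0],[0,0,0],[0,0,0],[0,0,0],[0,0,0],[0,0,0],[0,0,0]])

```text
time: 5.2
tool_pos: [568.3, -263.6, 284.0]
tcp_rot: [-180.0, -0.0, 5.3]
ft_force: [-0.1, -0.6, -2.4]
finger_gap: 55.5
grip_force: 55.5
```

```bash
python3 g.py 567.6,-267,285,5.3
python3 - <<'E'
from h import *
s=snap('side');im=s['frame'][180:340,200:340,::-1]
im=cv2.resize(im,None,fx=4,fy=3.75,interpolation=cv2.INTER_CUBIC)
c=520.4-190.9j;a=np.exp(1j*np.radians(5.28))
for x,y in [(-82,-122),(82,-122),(82,122),(-82,122),(0,-40),(0,40),(40,-80),(40,0)]:
    p=c+a*(x+1j*y);u,v=proj(s,[p.real,p.imag,79 if x!=40 else 9]);cv2.circle(im,(int((u-199.5)*4),int((v-179.5)*3.75)),3,(0,0,255),-1)
cv2.imwrite('pics/s1.png',im)
E
```

```text
t 5.2 [ 568.2968 -263.5806  283.9639] [-179.9749   -0.0109    5.2937] j6 55.12164509742446 F [-0.1306 -0.5865 -2.4459] gap 55.48261971562693 55.54649609606713
567.6,-267,285,5.3 [-0.001   0.0033 -0.001 ] [-0.0251 -0.0109 -0.0063]
```

View pics/s1.png

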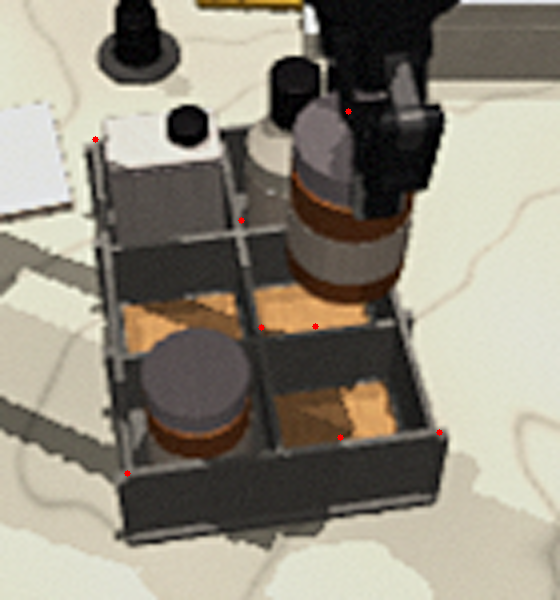

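The side view shows the jar held upright above the front-right cell. The projected crate points lie up to about 3 px from the rim features (front-left rim corner at crop (124,484), crossings (255,345) and (243,232)), so I'll compute the difference.

Run:
```python
from h import *
np.set_printoptions(precision=1,suppress=True)
s=snap('side')
c=520.4-190.9j;a=np.exp(1j*np.radians(5.28))
for X,Y,x,y in [(124,484,-82,-122),(443,432,82,-122),(92,145,-82,122),(255,345,0,-40),(243,232,0,40),(275,450,0,-120),(108,245,-80,40),(115,355,-80,-40)]:
    p=onz(s,199.5+X/4,179.5+Y/3.75,79)[:2];q=c+a*(x+1j*y);print((x,y),p,p-[q.real,q.imag])
```

```text
(-82, -122) [ 448.2 -325.7] [-1.8 -5.8]
(82, -122) [ 615.  -304.4] [1.8 0.5]
(-82, 122) [425.7 -82. ] [-1.8 -5.1]
(0, -40) [ 519.8 -242.7] [ -4.3 -12. ]
(0, 40) [ 517.4 -160. ] [ 0.6 -9. ]
(0, -120) [ 526.4 -310.1] [-5.1  0.3]
(-80, 40) [ 437.3 -165.4] [ 0.2 -7. ]
(-80, -40) [ 442.5 -245. ] [-1.9 -6.9]
```

Run:
```python
from h import *
np.set_printoptions(precision=1,suppress=True)
s=snap('top'); im=cv2.imread('pics/top0.png')
H=cv2.cvtColor(im,cv2.COLOR_BGR2HSV);
m=((H[...,0]>8)&(H[...,0]<25)&(H[...,1]>95)&(H[...,2]>75)).astype(np.uint8)
m[:160]=0;m[240:]=0;m[:,:295]=0;m[:,400:]=0
n,L,st,ce=cv2.connectedComponentsWithStats(m,connectivity=4)
c=520.4-190.9j;a=np.exp(1j*np.radians(5.28))
for i in range(1,n):
    if st[i,4]<150: continue
    ys,xs=np.where(L==i)
    p=np.array([onz(s,x,y,9)[:2] for x,y in zip(xs,ys)]);w=(p[:,0]+1j*p[:,1]-c)/a
    print(st[i],'cratexy min/max',[np.percentile(v,q).round(1) for v in(w.real,w.imag) for q in(1,99)])
```

```text
[360 177  20  21 358] cratexy min/max [np.float64(14.1), np.float64(74.6), np.float64(-116.7), np.float64(-61.6)]
[333 179  21  20 379] cratexy min/max [np.float64(14.5), np.float64(74.2), np.float64(-36.4), np.float64(21.8)]
[335 204  22  22 411] cratexy min/max [np.float64(-68.1), np.float64(-5.2), np.float64(-36.7), np.float64(21.5)]
```

Call:
servo_tool(fingers=[0.05,0.05,0.05,0.05,0.05,0.05,0.05,0.05,0.05,0.05], linear=[[-0.001,0.006,0.01],[-0.001,0.006,0.035],[-0.001,0.006,0.065],[-0.001,0.006,0.095],[-0.001,0.006,0.125],[-0.001,0.006,0.15],[-0.001,0.006,0.165],[-0.001,0.006,0.17],[-0.001,0.006,0.174],[-0.001,0.006,0.177]], rotation=[[0,0,0],[0,0,0],[0,0,0],[0,0,0],[0,0,0],[0,0,0],[0,0,0],[0,0,0],[0,0,0],[0,0,0]])

```text
time: 6.35
tool_pos: [568.5, -271.5, 108.1]
tcp_rot: [179.9, -0.1, 5.2]
ft_force: [-3.1, 5.6, 18.3]
finger_gap: 55.6
grip_force: 58.2
```

```bash
python3 g.py
python3 - <<'E'
from h import *
s=snap('side');im=s['frame'][180:340,200:340,::-1]
cv2.imwrite('pics/s2.png',cv2.resize(im,None,fx=4,fy=3.75,interpolation=cv2.INTER_CUBIC))
E
```

```text
t 6.35 [ 568.4663 -271.4634  108.1339] [179.928   -0.1105   5.2245] j6 54.58303771753748 F [-3.101   5.6094 18.3297] gap 55.62746930629055 58.24133544461802
```

Call:
servo_tool(fingers=[0.06,0.066,0.07,0.07,0.07,0.07,0.07,0.07,0.07,0.07], linear=[[0,0,-0.002],[0,0,-0.002],[0,0,-0.002],[0,0,-0.002],[0,0,-0.01],[0,0,-0.03],[0,0,-0.07],[0,0,-0.11],[0,0,-0.15],[0,0,-0.18]], rotation=[[0,0,0],[0,0,0],[0,0,0],[0,0,0],[0,0,0],[0,0,0],[0,0,0],[0,0,0],[0,0,0],[0,0,0]])

```text
time: 7.4
tool_pos: [568.0, -271.3, 290.8]
tcp_rot: [179.9, -0.2, 5.2]
ft_force: [0.6, -0.1, 0.6]
finger_gap: 70.0
grip_force: 0.0
```

```bash
python3 g.py 483.6,418,285,41.5
python3 - <<'E'
from h import *
s=snap('top');im=s['frame'][160:240,295:400,::-1]
cv2.imwrite('pics/t2.png',cv2.convertScaleAbs(cv2.resize(im,None,fx=6,fy=6,interpolation=cv2.INTER_CUBIC),alpha=1.6))
E
```

```text
t 7.4 [ 568.0239 -271.2961  290.821 ] [179.88    -0.1663   5.22  ] j6 54.58581373270314 F [ 0.6016 -0.071   0.5952] gap 69.96818393278747 0.0
483.6,418,285,41.5 [-0.0214 -0.6941  0.0043] [  0.1687  -0.1227 -36.2802]
```

Call:
servo_tool(fingers=[0.085,0.085,0.085,0.085,0.085,0.085,0.085,0.085,0.085,0.085], linear=[[-0.021,-0.694,0.004],[-0.021,-0.694,0.004],[-0.021,-0.694,0.004],[-0.021,-0.694,0.004],[-0.021,-0.694,0.004],[-0.021,-0.694,0.004],[-0.021,-0.694,0.004],[-0.021,-0.694,0.004],[-0.021,-0.694,0.004],[-0.021,-0.694,0.004]], rotation=[[0,0,-36.3],[0,0,-36.3],[0,0,-36.3],[0,0,-36.3],[0,0,-36.3],[0,0,-36.3],[0,0,-36.3],[0,0,-36.3],[0,0,-36.3],[0,0,-36.3]])

```text
time: 8.45
tool_pos: [506.4, 227.3, 284.5]
tcp_rot: [180.0, -0.0, 41.5]
ft_force: [1.6, -0.8, 0.6]
finger_gap: 84.9
grip_force: 0.0
```

```bash
python3 g.py 483.6,418,200,41.5
```

```text
t 8.45 [506.4003 227.2686 284.4824] [179.9748  -0.05    41.5163] j6 67.36371308512885 F [ 1.5558 -0.8126  0.6287] gap 84.91393261761483 0.0
483.6,418,200,41.5 [ 0.1093 -0.158   0.0845] [ 0.0252 -0.05    0.0163]
```

View pics/t2.png

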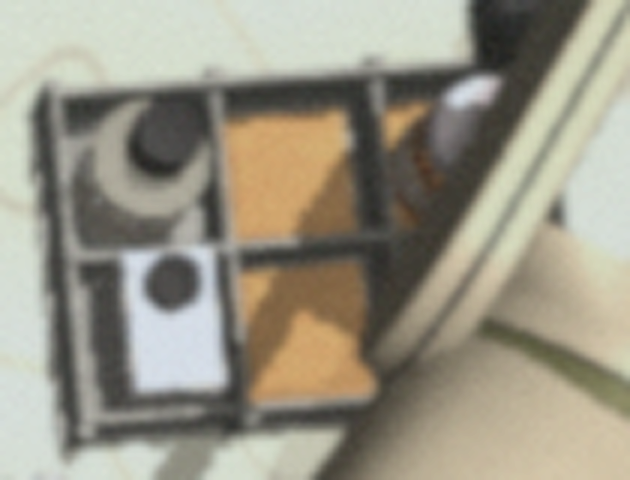

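The jar stands in its cell at about crop (465,115), partly hidden by the arm. I'll go on to the tin.

Call:
servo_tool(fingers=[0.085,0.085,0.085,0.085,0.085,0.085,0.085,0.085], linear=[[0.109,-0.158,0.084],[0.109,-0.158,0.084],[0.109,-0.158,0.084],[0.109,-0.158,0.084],[0.109,-0.158,0.084],[0.109,-0.158,0.084],[0.109,-0.158,0.084],[0.109,-0.158,0.084]], rotation=[[0,0,0],[0,0,0],[0,0,0],[0,0,0],[0,0,0],[0,0,0],[0,0,0],[0,0,0]])

```text
time: 9.25
tool_pos: [485.0, 414.8, 201.4]
tcp_rot: [180.0, -0.1, 41.4]
ft_force: [-0.7, -0.4, -0.6]
finger_gap: 85.1
grip_force: 0.0
```

```bash
python3 g.py 483.6,418,102,41.5
```

```text
t 9.25 [485.0232 414.8232 201.3705] [179.9667  -0.1084  41.4319] j6 84.52108516967031 F [-0.7194 -0.3783 -0.6451] gap 85.05654270251318 0.0
483.6,418,102,41.5 [ 0.0008 -0.0034  0.0994] [ 0.0333 -0.1084 -0.0681]
```

Call:
servo_tool(fingers=[0.085,0.085,0.085,0.085,0.07,0.03,0.03,0.03,0.03,0.03], linear=[[0.001,-0.003,0.04],[0.001,-0.003,0.08],[0.001,-0.003,0.101],[0.001,-0.003,0.101],[0.001,-0.003,0.101],[0.001,-0.003,0.101],[0.001,-0.003,0.101],[0.001,-0.003,0.101],[0.001,-0.003,0.101],[0.001,-0.003,0.101]], rotation=[[0,0,0],[0,0,0],[0,0,0],[0,0,0],[0,0,0],[0,0,0],[0,0,0],[0,0,0],[0,0,0],[0,0,0]], force=50)

```text
time: 10.25
tool_pos: [484.0, 419.9, 101.8]
tcp_rot: [180.0, -0.3, 41.5]
ft_force: [-1.1, -0.0, 6.5]
finger_gap: 43.8
grip_force: 50.9
```

```bash
python3 g.py 483,310,240,95.3 481,-197,240,95.3
```

```text
t 10.25 [483.9916 419.9205 101.8373] [179.9837  -0.2538  41.5257] j6 84.83117111819753 F [-1.1155 -0.0396  6.5026] gap 43.76381264066388 50.87517321109772
483,310,240,95.3 [-0.073   0.0817 -0.1385] [  0.1341  -0.2273 -53.7742]
481,-197,240,95.3 [-0.4106  0.4599 -0.1399] [  0.1341  -0.2273 -53.7742]
```

Call:
servo_tool(fingers=[0.03,0.03,0.03,0.03,0.03,0.03,0.03,0.03,0.03,0.03], linear=[[0,0,-0.01],[0,0,-0.035],[0,0,-0.075],[-0.013,0.015,-0.115],[-0.033,0.037,-0.15],[-0.06,0.067,-0.175],[-0.09,0.101,-0.183],[-0.12,0.134,-0.183],[-0.15,0.168,-0.183],[-0.18,0.201,-0.183]], rotation=[[0,0,0],[0,0,0],[0,0,0],[0,0,-4],[0,0,-12],[0,0,-20],[0,0,-28],[0,0,-36],[0,0,-44],[0,0,-51]])

```text
time: 11.25
tool_pos: [480.8, 147.3, 283.0]
tcp_rot: [179.9, -0.0, 92.9]
ft_force: [0.7, -0.1, -2.2]
finger_gap: 43.5
grip_force: 51.5
```

```bash
python3 g.py 481.2,-197.7,285,95.3
```

```text
t 11.25 [480.7521 147.264  282.9569] [179.921   -0.0011  92.863 ] j6 8.33037763207287 F [ 0.7021 -0.0886 -2.2288] gap 43.50830997217353 51.50004208087921
481.2,-197.7,285,95.3 [-0.3446 -0.0168 -0.0021] [ 0.079   0.0006 -2.437 ]
```

Call:
servo_tool(fingers=[0.03,0.03,0.03,0.03,0.03,0.03,0.03,0.03,0.03,0.03], linear=[[-0.045,-0.002,-0.002],[-0.09,-0.004,-0.002],[-0.135,-0.006,-0.002],[-0.18,-0.008,-0.002],[-0.225,-0.01,-0.002],[-0.27,-0.012,-0.002],[-0.31,-0.015,-0.002],[-0.335,-0.016,-0.002],[-0.345,-0.017,-0.002],[-0.345,-0.017,-0.002]], rotation=[[0,0,-1],[0,0,-2.4],[0,0,-2.4],[0,0,-2.4],[0,0,-2.4],[0,0,-2.4],[0,0,-2.4],[0,0,-2.4],[0,0,-2.4],[0,0,-2.4]])

```text
time: 12.25
tool_pos: [479.0, -197.3, 284.3]
tcp_rot: [180.0, 0.0, 94.8]
ft_force: [0.5, -0.3, -2.3]
finger_gap: 43.3
grip_force: 51.5
```

```bash
python3 g.py 481.2,-197.7,140,95.3;  python3 - <<'E'
from h import *
s=snap('side');im=s['frame'][140:300,190:330,::-1]
cv2.imwrite('pics/s3.png',cv2.resize(im,None,fx=4,fy=3.75,interpolation=cv2.INTER_CUBIC))
E
```

```text
t 12.25 [ 479.0282 -197.3366  284.2813] [179.9922   0.0044  94.8061] j6 -32.86729492018931 F [ 0.5226 -0.3156 -2.3439] gap 43.268997762705766 51.45513832569122
481.2,-197.7,140,95.3 [-0.0005  0.0021  0.1443] [ 0.0078  0.0045 -0.4939]
```

View pics/s3.png

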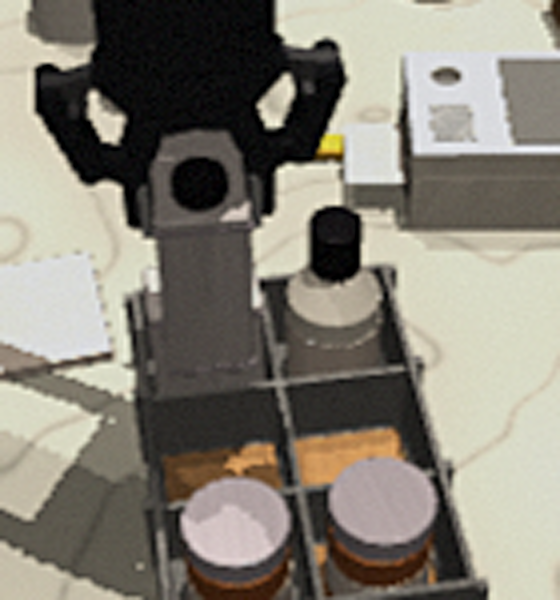

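The tin is held upright above the crate, its cap at crop (200,183) and pointing to -y. The crate dividers cross at (281,383) and (300,492). I'll check the position of the tin against the cell.

Run:
```python
from h import *
np.set_printoptions(precision=1,suppress=True)
s=snap('side');f=lambda X,Y,z:onz(s,189.5+X/4,139.5+Y/3.75,z)[:2]
print('cap',f(200,183,316.5))
c=521-194j;a=np.exp(1j*np.radians(5.28))
for X,Y,x,y,z in [(281,383,0,40,79),(300,492,0,-40,79),(140,397,-80,40,79),(155,505,-80,-40,79),(421,370,80,40,79),(350,436,40,35,9),(218,454,-40,35,9)]:
    p=f(X,Y,z);q=c+a*(x+1j*y);print((x,y),p,p-[q.real,q.imag])
g=s['frame'][140:300,190:330].astype(int)
import sys
for X in (180,215,240):  # vertical brightness profile at left cell: columns
    u=190+X//4; col=s['frame'][236:282,u].astype(int); 
    print(u,' '.join(f'{i+236}:{v[0]},{v[2]}' for i,v in enumerate(col)))
```

```text
cap [ 479.9 -218.7]
(0, 40) [ 516.1 -160.7] [-1.2 -6.6]
(0, -40) [ 522.7 -240.8] [-2. -7.]
(-80, 40) [ 432.6 -166.7] [-5.1 -5.2]
(-80, -40) [ 442.5 -245. ] [-2.5 -3.8]
(80, 40) [ 600.3 -155.5] [ 3.3 -8.7]
(40, 35) [ 559.3 -155.2] [1.7 0.3]
(-40, 35) [ 475.6 -164.6] [-2.4 -1.8]
235 236:73,64 237:74,66 238:70,62 239:82,73 240:77,67 241:72,64 242:76,66 243:73,63 244:78,71 245:61,54 246:44,39 247:42,35 248:48,41 249:39,33 250:45,39 251:42,39 252:42,36 253:44,39 254:43,38 255:45,41 256:46,41 257:42,36 258:43,38 259:42,38 260:54,44 261:69,33 262:88,36 263:81,35 264:95,40 265:120,52 266:109,45 267:98,39 268:92,40 269:77,34 270:79,32 271:80,35 272:74,20 273:110,83 274:130,120 275:62,54 276:78,71 277:147,136 278:173,160 279:163,149 280:149,135 281:132,121
243 236:77,70 237:84,75 238:63,58 239:62,53 240:75,63 241:73,65 242:77,65 243:75,66 244:69,60 245:40,34 246:40,37 247:41,38 248:43,39 249:41,37 250:46,39 251:43,39 252:44,40 253:45,38 254:40,36 255:39,36 256:41,40 257:44,38 258:43,39 259:56,49 260:72,36 261:91,39 262:83,34 263:93,38 264:116,50 265:111,43 266:111,45 267:113,52 268:148,119 269:185,178 270:181,167 271:181,165 272:177,164 273:178,164 274:179,165 275:177,162 276:192,178 277:211,197 278:213,197 279:211,194 280:211,195 281:212,196
250 236:89,79 237:69,64 238:79,68 239:82,70 240:79,73 241:76,68 242:77,68 243:69,61 244:43,39 245:39,37 246:44,39 247:44,40 248:44,36 249:42,38 250:45,41 251:45,41 252:45,41 253:47,38 254:46,42 255:44,40 256:40,35 257:37,34 258:40,37 259:97,45 260:155,61 261:163,70 262:204,91 263:211,95 264:170,70 265:152,60 266:107,48 267:151,122 268:181,173 269:178,163 270:175,159 271:175,160 272:174,160 273:174,160 274:170,155 275:188,172 276:210,193 277:206,191 278:210,194 279:205,191 280:206,191 281:204,187
```

Call:
servo_tool(fingers=[0.03,0.03,0.03,0.03,0.03,0.03,0.03,0.03,0.03,0.03], linear=[[0,0.002,0.015],[0,0.002,0.045],[0,0.002,0.075],[0,0.002,0.09],[0,0.002,0.098],[0,0.002,0.101],[0,0.002,0.104],[0,0.002,0.107],[0,0.002,0.11],[0,0.002,0.11]], rotation=[[0,0,-0.5],[0,0,-0.5],[0,0,-0.5],[0,0,-0.5],[0,0,-0.5],[0,0,-0.5],[0,0,-0.5],[0,0,-0.5],[0,0,-0.5],[0,0,-0.5]])

```text
time: 13.35
tool_pos: [481.4, -196.4, 173.9]
tcp_rot: [180.0, 0.0, 95.4]
ft_force: [-0.0, -0.1, -2.6]
finger_gap: 43.1
grip_force: 51.4
```

```bash
python3 g.py 481.2,-197.3,110.8,95.3
```

```text
t 13.35 [ 481.3589 -196.3894  173.9388] [179.9888   0.008   95.4108] j6 -33.25727341804049 F [-0.0276 -0.0573 -2.5976] gap 43.09792574560481 51.414697766304016
481.2,-197.3,110.8,95.3 [-0.0009 -0.0003  0.0631] [0.0113 0.0079 0.1108]
```

Call:
servo_tool(fingers=[0.03,0.03,0.03,0.03,0.03,0.03,0.03,0.03,0.03], linear=[[0,0,0.008],[0,0,0.02],[0,0,0.032],[0,0,0.044],[0,0,0.053],[0,0,0.057],[0,0,0.06],[0,0,0.063],[0,0,0.065]], rotation=[[0,0,0],[0,0,0],[0,0,0],[0,0,0],[0,0,0],[0,0,0],[0,0,0],[0,0,0],[0,0,0]])

```text
time: 14.25
tool_pos: [481.9, -197.0, 110.8]
tcp_rot: [180.0, 0.1, 95.4]
ft_force: [-10.5, 2.5, 25.3]
finger_gap: 43.7
grip_force: 54.7
```

Seated at the expected height. I'll release and lift.

Call:
servo_tool(fingers=[0.048,0.054,0.06,0.06,0.06,0.06,0.06,0.06,0.06,0.06], linear=[[0,0,-0.002],[0,0,-0.002],[0,0,-0.002],[0,0,-0.002],[0,0,-0.01],[0,0,-0.03],[0,0,-0.07],[0,0,-0.11],[0,0,-0.15],[0,0,-0.17]], rotation=[[0,0,0],[0,0,0],[0,0,0],[0,0,0],[0,0,0],[0,0,0],[0,0,0],[0,0,0],[0,0,0],[0,0,0]])

```text
time: 15.25
tool_pos: [482.5, -196.9, 284.0]
tcp_rot: [179.7, 0.2, 95.4]
ft_force: [0.2, -0.2, 1.3]
finger_gap: 60.5
grip_force: 0.0
```

```bash
python3 g.py 422.6,211,250,95.3
```

```text
t 15.25 [ 482.4738 -196.8819  284.0463] [179.7113   0.1903  95.422 ] j6 -33.259408725960384 F [ 0.197  -0.1766  1.3069] gap 60.50250252518895 0.0
422.6,211,250,95.3 [ 0.4118 -0.0212  0.0326] [0.2889 0.19   0.1225]
```

Call:
servo_tool(fingers=[0.07,0.07,0.07,0.07,0.07,0.07,0.07,0.07,0.07,0.07], linear=[[0.412,-0.021,0.033],[0.412,-0.021,0.033],[0.412,-0.021,0.033],[0.412,-0.021,0.033],[0.412,-0.021,0.033],[0.412,-0.021,0.033],[0.412,-0.021,0.033],[0.412,-0.021,0.033],[0.412,-0.021,0.033],[0.412,-0.021,0.033]], rotation=[[0,0,0],[0,0,0],[0,0,0],[0,0,0],[0,0,0],[0,0,0],[0,0,0],[0,0,0],[0,0,0],[0,0,0]])

```text
time: 16.25
tool_pos: [420.8, 213.7, 246.0]
tcp_rot: [-180.0, -0.0, 95.6]
ft_force: [0.6, 0.3, 0.8]
finger_gap: 70.3
grip_force: 0.0
```

```bash
python3 g.py 422.6,211,147,95.3
```

```text
t 16.25 [420.7708 213.7265 246.0274] [-179.9883   -0.0066   95.645 ] j6 15.04731103443465 F [0.5788 0.2845 0.7909] gap 70.28035395869858 0.0
422.6,211,147,95.3 [-0.0029  0.0016  0.099 ] [-0.0117 -0.0066  0.345 ]
```

Call:
servo_tool(fingers=[0.07,0.07,0.07,0.07,0.05,0.02,0.02,0.02,0.02,0.02], linear=[[-0.003,0.002,0.03],[-0.003,0.002,0.07],[-0.003,0.002,0.09],[-0.003,0.002,0.096],[-0.003,0.002,0.096],[-0.003,0.002,0.096],[-0.003,0.002,0.096],[-0.003,0.002,0.096],[-0.003,0.002,0.096],[-0.003,0.002,0.096]], rotation=[[0,0,0],[0,0,0],[0,0,0],[0,0,0],[0,0,0],[0,0,0],[0,0,0],[0,0,0],[0,0,0],[0,0,0]], force=50)

```text
time: 17.25
tool_pos: [424.8, 209.4, 152.0]
tcp_rot: [179.8, -0.0, 95.4]
ft_force: [-2.3, -1.8, 5.9]
finger_gap: 30.9
grip_force: 49.4
```

```bash
python3 g.py 560.9,-190.5,335,95.3
```

```text
t 17.25 [424.7728 209.4132 152.0187] [179.846   -0.0348  95.4283] j6 14.613661113805652 F [-2.307  -1.8196  5.8603] gap 30.865695203927835 49.423770904541016
560.9,-190.5,335,95.3 [-0.4109  0.0982 -0.183 ] [ 0.154  -0.0349  0.1283]
```

Call:
servo_tool(fingers=[0.02,0.02,0.02,0.02,0.02,0.02,0.02,0.02,0.02,0.02], linear=[[0,0,-0.008],[0,0,-0.03],[0,0,-0.065],[-0.01,0.002,-0.105],[-0.03,0.007,-0.14],[-0.06,0.014,-0.17],[-0.095,0.023,-0.185],[-0.135,0.032,-0.19],[-0.175,0.042,-0.19],[-0.215,0.051,-0.19]], rotation=[[0,0,0],[0,0,0],[0,0,0],[0,0,0],[0,0,0],[0,0,0],[0,0,0],[0,0,0],[0,0,0],[0,0,0]])

```text
time: 18.25
tool_pos: [495.2, -1.7, 341.0]
tcp_rot: [179.9, 0.0, 95.4]
ft_force: [0.9, -0.4, -3.2]
finger_gap: 30.6
grip_force: 50.5
```

```bash
python3 g.py 560.9,-190.5,340,95.3
```

```text
t 18.25 [495.2253  -1.7234 340.9612] [179.9143   0.0167  95.438 ] j6 -11.572145397395866 F [ 0.9197 -0.4373 -3.1941] gap 30.644375839255467 50.511592626571655
560.9,-190.5,340,95.3 [-0.1942  0.0475  0.0011] [0.0857 0.0166 0.138 ]
```

Call:
servo_tool(fingers=[0.02,0.02,0.02,0.02,0.02,0.02,0.02,0.02,0.02,0.02], linear=[[-0.04,0.01,0.001],[-0.08,0.02,0.001],[-0.12,0.029,0.001],[-0.155,0.038,0.001],[-0.18,0.044,0.001],[-0.191,0.047,0.001],[-0.194,0.047,0.001],[-0.194,0.047,0.001],[-0.194,0.047,0.001],[-0.194,0.047,0.001]], rotation=[[0,0,0],[0,0,0],[0,0,0],[0,0,0],[0,0,0],[0,0,0],[0,0,0],[0,0,0],[0,0,0],[0,0,0]])

```text
time: 19.25
tool_pos: [559.9, -187.7, 339.2]
tcp_rot: [180.0, -0.0, 95.5]
ft_force: [0.2, 0.4, -4.2]
finger_gap: 30.5
grip_force: 50.5
```

```bash
python3 g.py 560.9,-190.5,161,95.3
```

```text
t 19.25 [ 559.9162 -187.6668  339.2229] [179.978   -0.0038  95.496 ] j6 -29.006149197593466 F [ 0.2405  0.4446 -4.1872] gap 30.49050068721746 50.531045794487
560.9,-190.5,161,95.3 [-0.0029  0.0006  0.1782] [ 0.022  -0.0038  0.196 ]
```

Call:
servo_tool(fingers=[0.02,0.02,0.02,0.02,0.02,0.02,0.02,0.02,0.02,0.02], linear=[[-0.004,0.001,0.01],[-0.004,0.001,0.035],[-0.004,0.001,0.065],[-0.004,0.001,0.095],[-0.004,0.001,0.125],[-0.004,0.001,0.15],[-0.004,0.001,0.167],[-0.004,0.001,0.173],[-0.004,0.001,0.177],[-0.004,0.001,0.18]], rotation=[[0,0,0],[0,0,0],[0,0,0],[0,0,0],[0,0,0],[0,0,0],[0,0,0],[0,0,0],[0,0,0],[0,0,0]])

```text
time: 20.25
tool_pos: [561.8, -193.2, 161.1]
tcp_rot: [179.9, 0.1, 95.4]
ft_force: [-9.2, 1.2, 20.5]
finger_gap: 30.4
grip_force: 54.0
```

Seated. I'll release it slowly and lift.

Call:
servo_tool(fingers=[0.036,0.042,0.048,0.05,0.05,0.05,0.05,0.05,0.05,0.05], linear=[[0,0,-0.002],[0,0,-0.002],[0,0,-0.002],[0,0,-0.002],[0,0,-0.008],[0,0,-0.02],[0,0,-0.04],[0,0,-0.08],[0,0,-0.11],[0,0,-0.11]], rotation=[[0,0,0],[0,0,0],[0,0,0],[0,0,0],[0,0,0],[0,0,0],[0,0,0],[0,0,0],[0,0,0],[0,0,0]])

```text
time: 21.25
tool_pos: [563.9, -193.8, 276.5]
tcp_rot: [179.5, 0.3, 95.4]
ft_force: [0.8, 0.1, 0.7]
finger_gap: 49.9
grip_force: 0.0
```

```bash
python3 g.py 453,73.7,240,95.3
python3 - <<'E'
from h import *
s=snap('side');im=s['frame'][160:320,190:330,::-1]
cv2.imwrite('pics/s4.png',cv2.resize(im,None,fx=4,fy=3.75,interpolation=cv2.INTER_CUBIC))
E
```

```text
t 21.25 [ 563.8593 -193.7971  276.507 ] [179.4637   0.2988  95.4203] j6 -29.316827736958484 F [0.7585 0.1432 0.6895] gap 49.9399807305487 0.0
453,73.7,240,95.3 [ 0.277  -0.0854  0.0343] [0.5367 0.2982 0.1217]
```

View pics/s4.png

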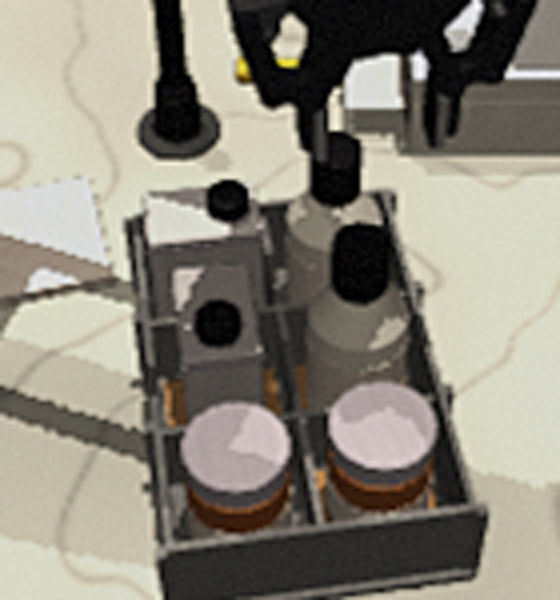

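All six goods stand in the crate, the new tin's cap at crop (218,323), the new bottle's at (360,262) and the new jar's lid at (382,425). Next is the stylus.

Call:
servo_tool(fingers=[0.05,0.05,0.05,0.05,0.05,0.05,0.05,0.05,0.05,0.05], linear=[[0.277,-0.085,0.034],[0.277,-0.085,0.034],[0.277,-0.085,0.034],[0.277,-0.085,0.034],[0.277,-0.085,0.034],[0.277,-0.085,0.034],[0.277,-0.085,0.034],[0.277,-0.085,0.034],[0.277,-0.085,0.034],[0.277,-0.085,0.034]], rotation=[[0.5,0.3,0],[0.5,0.3,0],[0.5,0.3,0],[0.5,0.3,0],[0.5,0.3,0],[0.5,0.3,0],[0.5,0.3,0],[0.5,0.3,0],[0.5,0.3,0],[0.5,0.3,0]])

```text
time: 22.3
tool_pos: [450.9, 74.0, 234.8]
tcp_rot: [-179.5, -0.3, 95.3]
ft_force: [0.7, -0.2, -0.4]
finger_gap: 50.1
grip_force: 0.0
```

```bash
python3 g.py 453,73.7,125,95.3
```

```text
t 22.3 [450.9452  74.0111 234.8183] [-179.4915   -0.2868   95.3253] j6 -2.6541574568680213 F [ 0.7286 -0.1812 -0.4103] gap 50.09160736089348 0.0
453,73.7,125,95.3 [-0.0011  0.003   0.1098] [-0.5085 -0.2867  0.0266]
```

Call:
servo_tool(fingers=[0.05,0.05,0.05,0.05,0.05,0.03,0.01,0.01,0.01,0.01], linear=[[0,0.002,0.035],[0,0.002,0.075],[0,0.002,0.1],[0,0.002,0.109],[0,0.002,0.109],[0,0.002,0.109],[0,0.002,0.109],[0,0.002,0.109],[0,0.002,0.109],[0,0.002,0.109]], rotation=[[-0.5,-0.3,0],[-0.5,-0.3,0],[-0.5,-0.3,0],[-0.5,-0.3,0],[-0.5,-0.3,0],[-0.5,-0.3,0],[-0.5,-0.3,0],[-0.5,-0.3,0],[-0.5,-0.3,0],[-0.5,-0.3,0]], force=40)

```text
time: 23.3
tool_pos: [453.0, 75.7, 127.8]
tcp_rot: [179.8, 0.0, 95.4]
ft_force: [-1.4, -0.0, 6.1]
finger_gap: 18.8
grip_force: 39.1
```

```bash
python3 g.py 453,73.7,250,95.3 654.5,124.5,250,95.3
```

```text
t 23.3 [453.0097  75.7235 127.7605] [179.7925   0.0183  95.4256] j6 -2.3261923450808952 F [-1.3778 -0.0434  6.134 ] gap 18.83268791465053 39.105345010757446
453,73.7,250,95.3 [-0.0021  0.0002 -0.1222] [0.2075 0.018  0.1257]
654.5,124.5,250,95.3 [ 0.0295  0.2056 -0.1215] [0.2075 0.018  0.1257]
```

Call:
servo_tool(fingers=[0.01,0.01,0.01,0.01,0.01,0.01,0.01,0.01,0.01,0.01], linear=[[0,0,-0.01],[0,0,-0.04],[0,0,-0.08],[0,0,-0.11],[0.005,0.03,-0.12],[0.011,0.075,-0.12],[0.018,0.12,-0.12],[0.024,0.165,-0.12],[0.029,0.195,-0.12],[0.031,0.206,-0.12]], rotation=[[0,0,0],[0,0,0],[0,0,0],[0,0,0],[0,0,0],[0,0,0],[0,0,0],[0,0,0],[0,0,0],[0,0,0]])

```text
time: 24.3
tool_pos: [655.5, 126.7, 245.4]
tcp_rot: [-180.0, -0.0, 95.4]
ft_force: [-0.0, 0.2, -0.8]
finger_gap: 19.5
grip_force: 39.4
```

```bash
python3 - <<'E'
from h import *
s=snap('side');im=s['frame'][80:200,260:350,::-1]
a=cv2.resize(im,None,fx=5,fy=5,interpolation=cv2.INTER_CUBIC)
s=snap('top');im=s['frame'][90:180,210:275,::-1]
b=cv2.resize(im,None,fx=5,fy=5,interpolation=cv2.INTER_CUBIC);c=np.zeros((600,325,3),np.uint8);c[:450]=cv2.convertScaleAbs(b,alpha=1.6)
cv2.imwrite('pics/k.png',np.hstack([a,c]))
E
python3 g.py 654.5,126,201,95.3
```

```text
t 24.4 [654.4966 126.4201 245.4542] [-179.9473   -0.005    95.4404] j6 1.0836224991188557 F [-0.1952 -0.5208 -1.0533] gap 19.070174828225323 39.44346249103546
654.5,126,201,95.3 [-0.0004  0.      0.0445] [-0.0527 -0.0049  0.1404]
```

View pics/k.png

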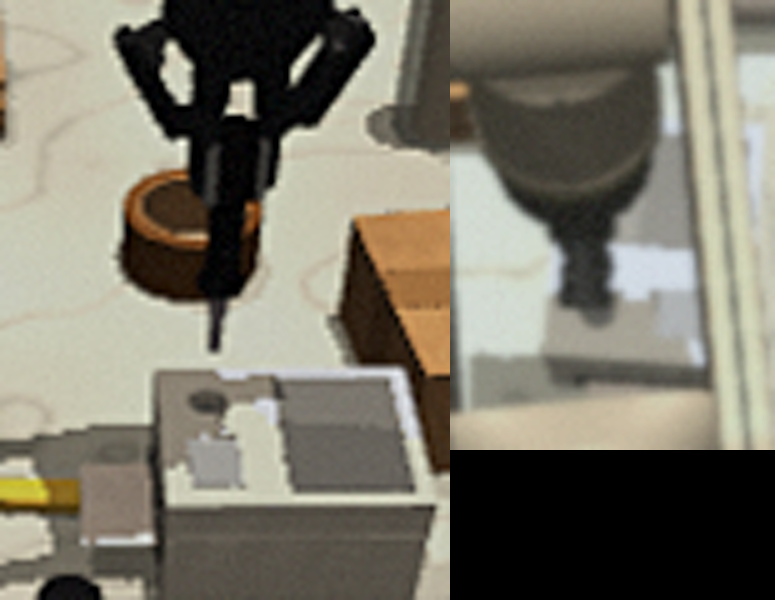

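The tip is at crop (214,350), above the key hole at (207,403), with the stylus hanging straight.

Run:
```python
from h import *
s=snap('side')
print(onz(s,259.5+214/5,79.5+350/5,121.6),onz(s,259.5+207/5,79.5+403/5,85))
```

```text
[654.04408002 128.0587118  121.6       ] [652.02354553 124.26438524  85.        ]
```

Call:
servo_tool(fingers=[0.01,0.01,0.01,0.01,0.01,0.01,0.01,0.01,0.01,0.01], linear=[[-0.002,-0.001,0.01],[-0.002,-0.001,0.025],[-0.002,-0.001,0.034],[-0.002,-0.001,0.04],[-0.002,-0.001,0.044],[-0.002,-0.001,0.047],[-0.002,-0.001,0.05],[-0.002,-0.001,0.052],[-0.002,-0.001,0.052],[-0.002,-0.001,0.052]], rotation=[[0,0,0],[0,0,0],[0,0,0],[0,0,0],[0,0,0],[0,0,0],[0,0,0],[0,0,0],[0,0,0],[0,0,0]])

```text
time: 25.45
tool_pos: [653.3, 124.0, 195.7]
tcp_rot: [179.9, -0.0, 95.4]
ft_force: [-3.5, -0.4, 7.7]
finger_gap: 18.9
grip_force: 41.8
```

Call:
servo_tool(fingers=[0.01,0.01,0.01,0.01], linear=[[0,0,0.001],[0,0,0.002],[0,0,0.002],[0,0,0.002]], rotation=[[0,0,0],[0,0,0],[0,0,0],[0,0,0]])

```text
time: 25.85
tool_pos: [653.7, 124.1, 195.5]
tcp_rot: [179.8, -0.0, 95.4]
ft_force: [-6.2, -1.4, 15.7]
finger_gap: 19.1
grip_force: 43.9
```

The key has bottomed: the force doubled with almost no travel. I'll take the stylus back.

```bash
python3 g.py 453,75.7,248,95.4
```

```text
t 25.85 [653.7384 124.1103 195.4518] [179.8081  -0.0036  95.4261] j6 0.9100929358808985 F [-6.2078 -1.3955 15.6889] gap 19.112910796946817 43.919557929039
453,75.7,248,95.4 [-0.0292 -0.2042 -0.0532] [ 0.1919 -0.0037  0.0261]
```

Call:
servo_tool(fingers=[0.01,0.01,0.01,0.01,0.01,0.01,0.01,0.01,0.01,0.01], linear=[[0,0,-0.015],[0,0,-0.045],[-0.003,-0.02,-0.055],[-0.009,-0.06,-0.055],[-0.015,-0.105,-0.055],[-0.021,-0.15,-0.055],[-0.026,-0.185,-0.055],[-0.029,-0.202,-0.055],[-0.029,-0.204,-0.055],[-0.029,-0.204,-0.055]], rotation=[[0,0,0],[0,0,0],[0,0,0],[0,0,0],[0,0,0],[0,0,0],[0,0,0],[0,0,0],[0,0,0],[0,0,0]])

```text
time: 26.85
tool_pos: [453.2, 75.9, 247.8]
tcp_rot: [179.9, -0.0, 95.4]
ft_force: [1.4, 0.5, 0.1]
finger_gap: 18.9
grip_force: 39.5
```

```bash
python3 g.py 453,75.7,190,95.4
python3 - <<'E'
from h import *
s=snap('side');im=s['frame'][60:180,180:300,::-1]
cv2.imwrite('pics/z.png',cv2.resize(im,None,fx=5,fy=5,interpolation=cv2.INTER_CUBIC))
E
```

```text
t 26.85 [453.1848  75.8892 247.762 ] [179.8626  -0.0035  95.4092] j6 -2.307575969172822 F [1.3729 0.4956 0.0776] gap 18.89429882774123 39.50522840023041
453,75.7,190,95.4 [-0.0002 -0.0003  0.0578] [ 0.1374 -0.0035  0.0092]
```

Call:
servo_tool(fingers=[0.01,0.01,0.01,0.01,0.01,0.01,0.01,0.01,0.01,0.01], linear=[[0,0,0.01],[0,0,0.03],[0,0,0.05],[0,0,0.063],[0,0,0.069],[0,0,0.073],[0,0,0.077],[0,0,0.081],[0,0,0.085],[0,0,0.085]], rotation=[[0,0,0],[0,0,0],[0,0,0],[0,0,0],[0,0,0],[0,0,0],[0,0,0],[0,0,0],[0,0,0],[0,0,0]])

```text
time: 27.9
tool_pos: [452.4, 75.8, 161.5]
tcp_rot: [-180.0, -0.0, 95.4]
ft_force: [-1.0, 0.9, -1.0]
finger_gap: 18.8
grip_force: 39.5
```

```bash
python3 g.py 453,75.7,127.8,95.4
```

```text
t 27.9 [452.3561  75.7652 161.5004] [-179.9785   -0.0002   95.4204] j6 -2.320789780509366 F [-0.9514  0.9038 -0.9627] gap 18.826867653866184 39.50589179992676
453,75.7,127.8,95.4 [-0.0001  0.0006  0.0337] [-0.0215 -0.0002  0.0204]
```

Call:
servo_tool(fingers=[0.01,0.01,0.01,0.01,0.01,0.01,0.01,0.01,0.01], linear=[[0,0.001,0.006],[0,0.001,0.012],[0,0.001,0.018],[0,0.001,0.023],[0,0.001,0.027],[0,0.001,0.03],[0,0.001,0.032],[0,0.001,0.034],[0,0.001,0.034]], rotation=[[0,0,0],[0,0,0],[0,0,0],[0,0,0],[0,0,0],[0,0,0],[0,0,0],[0,0,0],[0,0,0]])

```text
time: 28.8
tool_pos: [453.7, 75.9, 128.0]
tcp_rot: [180.0, 0.0, 95.4]
ft_force: [-0.5, 0.8, -0.1]
finger_gap: 19.3
grip_force: 39.8
```

Call:
servo_tool(fingers=[0.01,0.01,0.01,0.01], linear=[[0,0,0.001],[0,0,0.0015],[0,0,0.0015],[0,0,0.0015]], rotation=[[0,0,0],[0,0,0],[0,0,0],[0,0,0]])

```text
time: 29.2
tool_pos: [454.0, 75.9, 127.8]
tcp_rot: [179.9, 0.0, 95.4]
ft_force: [-5.0, -0.5, 10.8]
finger_gap: 18.5
grip_force: 41.2
```

Seated. I'll release it gently and rise.

Call:
servo_tool(fingers=[0.022,0.028,0.036,0.042,0.045,0.045,0.045,0.045,0.045,0.045], linear=[[0,0,0],[0,0,0],[0,0,0],[0,0,0],[0,0,0],[0,0,-0.01],[0,0,-0.04],[0,0,-0.08],[0,0,-0.12],[0,0,-0.14]], rotation=[[0,0,0],[0,0,0],[0,0,0],[0,0,0],[0,0,0],[0,0,0],[0,0,0],[0,0,0],[0,0,0],[0,0,0]])

```text
time: 30.2
tool_pos: [454.8, 76.0, 271.4]
tcp_rot: [179.7, 0.0, 95.4]
ft_force: [1.2, 0.1, 0.3]
finger_gap: 45.0
grip_force: 0.0
```

Call:
servo_tool(fingers=[0.045,0.045,0.045,0.045,0.045], linear=[[0,0,0],[0,0,0],[0,0,0],[0,0,0],[0,0,0]], rotation=[[0,0,0],[0,0,0],[0,0,0],[0,0,0],[0,0,0]])

```text
time: 30.7
tool_pos: [453.0, 75.8, 265.2]
tcp_rot: [-179.9, -0.0, 95.4]
ft_force: [0.4, 0.7, -0.1]
finger_gap: 44.9
grip_force: 0.0
```

Run:
```python
from h import *
b=cv2.imread('pics/side0.png')[...,::-1].astype(int)
a=snap('side')['frame'].astype(int)
# dark pixels in stylus/stand area, then and now
for n,i in(('before',b),('now',a)):
    d=i.sum(2)<150
    for v in range(158,196,6):
        xs=np.where(d[v,215:255])[0]+215; print(n,v,(xs.min(),xs.max(),len(xs)) if len(xs) else None)
print(r.sense()['tool_pos'])
```

```text
before 158 (np.int64(228), np.int64(234), 7)
before 164 (np.int64(228), np.int64(234), 7)
before 170 (np.int64(229), np.int64(235), 7)
before 176 (np.int64(230), np.int64(235), 6)
before 182 (np.int64(229), np.int64(237), 9)
before 188 (np.int64(229), np.int64(239), 11)
before 194 (np.int64(227), np.int64(244), 16)
now 158 (np.int64(229), np.int64(235), 7)
now 164 (np.int64(230), np.int64(235), 6)
now 170 (np.int64(230), np.int64(235), 6)
now 176 (np.int64(231), np.int64(236), 6)
now 182 (np.int64(229), np.int64(238), 10)
now 188 (np.int64(229), np.int64(239), 11)
now 194 (np.int64(225), np.int64(242), 18)
[453.09513233  75.84940776 265.40743452]
```

The stylus profile matches its starting state, so it is seated and upright.

```bash
python3 -c "
from bench import r
print(r.hand_in())"
```

```text
the job is handed in; nothing more can be done
None
```

I packed the jar, tin and bottle upright in the three empty cells, pressed the printer key until it bottomed, put the stylus back upright in its stand, and handed the job in at about 31 s; the hand-in returned no verdict.

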